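# Weigh the closed tin on the two-pan balance

### The job

Find out what the closed tin weighs: thread ring weights over the spindle of the balance's empty pan, picking the right ones, until the beam stands as level as these weights allow. The spindle stands a few millimetres off the pan's centre in a direction you must feel for, so set everything on gently and never force the pan. Leave the tin on its pan, stand any weight you do not use on the worktop, and do not disturb the cup, tumbler or teaspoon.

Things in the scene. Friction and masses are not known exactly. Their poses are not given: they have to be found in the camera images.
- beam (a joint): tilt of the balance's beam, rad. 0 = level; negative = tin's pan down, positive = weight pan down; stops at -0.12 and +0.12. Starts on the -0.12 stop. Well damped, level when empty. Between the stops it settles at 0.467 rad per kg of load difference (56 mrad for 120 g); from 257 g of difference it stays on a stop and no longer tells how much
- seat (a point): centre of the upper face of the weight pan, a level aluminium disc 96 mm across, 6 mm thick, 110 mm above the worktop when the beam is level, 127 mm at the start; moves with the pan. Its y axis points along the beam to the tin. The steel spindle on the pan is 12 mm thick, 50 mm high, flat-topped (1 mm chamfer); its axis stands 5 mm from this point, direction unknown
- wcarrier: the stem that carries the weight pan and its spindle; origin at its pivot in the beam, 30 mm below the pan's upper face. The pan stands turned any way on it, stiffly, so this pose does not show where the spindle is. The pan gives way downwards once pressed with more than the weight missing on it, until the beam's stop. More than 15 N on pan or spindle damages the balance
- large (a point): plain steel ring weight, 480 g: outer diameter 60 mm, height 24 mm, straight bore 18 mm right through. It lies flat on the worktop. The point is its centre, half-way up; z is the bore's axis
- medium (a point): plain steel ring weight, 240 g: outer diameter 50 mm, height 18 mm, straight bore 18 mm right through. It lies flat on the worktop. The point is its centre, half-way up; z is the bore's axis
- small (a point): plain steel ring weight, 120 g: outer diameter 40 mm, height 15 mm, straight bore 18 mm right through. It lies flat on the worktop. The point is its centre, half-way up; z is the bore's axis
- tin: closed aluminium tin canister with a steel lid, 79 mm diameter, 116 mm high, standing in the middle of the tin's pan; weight unknown, 300 to 780 g. Origin at the centre of its underside, z up
- scale: the fixed balance: dark wood base 130 x 380 x 18 mm with a steel column; the beam pivots 80 mm up, pan centres 140 mm either side; the pans stay horizontal, and where on a pan a load stands makes no difference. Origin at the underside centre below the pivot, y along the base towards the tin's pan, z up. Weight pan on the -y arm
- cup: red ceramic cup with a handle, 74 mm diameter, 70 mm high, bystander; origin at the centre of its underside
- tumbler: clear glass tumbler, 70 mm diameter, 90 mm high, bystander; origin at the centre of its underside
- teaspoon: steel teaspoon 140 mm long lying on the worktop, bystander; origin in the middle of its length, on the underside
Not all that is in view belongs to the job. Leave any green or yellow look-alike of the part that bears large alone.

How it is judged (in metres and radians):
On the way:
1. a first weight is threaded on the spindle (((horizontal distance between large and seat below 0.012 m and z of large in the frame of seat between 0.004 and 0.05 m and angle between large's own z axis and vertical below 0.12 rad) or (horizontal distance between medium and seat below 0.012 m and z of medium in the frame of seat between 0.004 and 0.05 m and angle between medium's own z axis and vertical below 0.12 rad) or (horizontal distance between small and seat below 0.012 m and z of small in the frame of seat between 0.004 and 0.05 m and angle between small's own z axis and vertical below 0.12 rad))), for 0.2 s.
At the end, for the whole second after the job is handed in: The beam is at rest within 0.04 rad of level, at least one ring weight is threaded on the spindle and lies flat there (its centre within 12 mm of the pan's centre and under 50 mm above the pan), and each other weight lies flat likewise or lies flat on the worktop (centre below 30 mm) (value of joint beam between -0.04 and 0.04 rad and velocity of joint beam between -0.05 and 0.05 rad/s and ((horizontal distance between large and seat below 0.012 m and z of large in the frame of seat between 0.004 and 0.05 m and angle between large's own z axis and vertical below 0.12 rad) or (horizontal distance between medium and seat below 0.012 m and z of medium in the frame of seat between 0.004 and 0.05 m and angle between medium's own z axis and vertical below 0.12 rad) or (horizontal distance between small and seat below 0.012 m and z of small in the frame of seat between 0.004 and 0.05 m and angle between small's own z axis and vertical below 0.12 rad)) and ((horizontal distance between large and seat below 0.012 m and z of large in the frame of seat between 0.004 and 0.05 m and angle between large's own z axis and vertical below 0.12 rad) or (height (world z) of large below 0.03 m and angle between large's own z axis and vertical below 0.12 rad)) and ((horizontal distance between medium and seat below 0.012 m and z of medium in the frame of seat between 0.004 and 0.05 m and angle between medium's own z axis and vertical below 0.12 rad) or (height (world z) of medium below 0.03 m and angle between medium's own z axis and vertical below 0.12 rad)) and ((horizontal distance between small and seat below 0.012 m and z of small in the frame of seat between 0.004 and 0.05 m and angle between small's own z axis and vertical below 0.12 rad) or (height (world z) of small below 0.03 m and angle between small's own z axis and vertical below 0.12 rad))); the robot touches nothing.
It fails at once if the weight pan or its spindle takes more than 15 N (contact force between wcarrier and anything else above 15 N).
It fails at once if the tin is tipped or shoved on its pan (angle between tin's own z axis and vertical above 0.2 rad or distance between tin and scale above 0.205 m or y of tin in the frame of scale below 0.115 m or distance of tin from where it was at the start of the episode above 0.05 m).
It fails at once if the cup, tumbler or teaspoon is disturbed (distance of any of cup, tumbler, teaspoon from where it was at the start of the episode above 0.025 m).
It also fails if it takes over 72 s, if anything falls off the work surface, if the arm or the gripper's body presses on something with over 40 N, if the wrist force passes 120 N, or if a joint passes its speed limit or range.

### The arm

A 7-joint arm with a two-finger parallel gripper is mounted at the origin on the work surface. World frame = base frame: x ahead of the robot, y to its left, z up, the work surface at z = 0. Lengths are in mm, angles in rad, forces in N, time in s.
With the tool pointing down it reaches from about 425 to 950 mm from the base axis. Payload 16.7 kg.
Tool frame: the origin (TCP) lies at the very end of the fingers, on their centre line; the grasp point (between the pads) lies 19 mm behind it (pinch_z is the distance from the TCP to the grasp point, in mm); x points along the fingers, y is the direction in which the jaws open and shut, and the axes are right-handed (so a half turn about x gives the same grasp; the last joint's range is limited). The gripper opens to 94 mm and grips with 3 to 60 N. Pads are 16 mm wide; open, the fingers measure 119 mm over their backs; the gripper's body (75 mm by 177 mm) begins 78 mm behind the grasp point.
Start: joints at [-1.494, 0.426, 0.074, 1.606, -0.034, 1.111, -0.067], TCP at [151.13, 657.825, 205.467] pointing down, gripper open.
Joint ranges: [-2.85, 2.85], [-0.5, 2.14], [-1.23, 1.37], [0.21, 2.46], [-1.02, 4.16], [0.16, 2.05], [-2.73, 2.73]. Speed limits (rad/s): [1.89, 1.89, 2.39, 2.39, 3.01, 3.01, 3.01].

### API

Orientations are given as a 3x3 rotation matrix whose columns are the frame's x, y, z axes.
In Python, from bench import get_state, grab_frame, camera_params, job_done, trace, pinch_z gives the robot as it stands.
- The arm moves only by the tool arm_command, never from a script. Its argument "plan" is a list of rows, each a list of 7 numbers: the turn, a rotation vector about the tool's x, y, z in degrees, then the shift along the tool's x, y, z in cm, then the closure, from -1 (fully open) to 1 (shut), so that 0 is half open. A call has 1 to 20 rows; each row is the pose to reach, as a shift and turn from the pose measured when the call began, along the tool's axes at that moment; what a row does not reach only later rows make up. A row lasts 1/10 s, in which the tool goes at most 50 mm and 8.59 degrees, less where a joint would pass 70% of its speed; a pose out of reach is approached as far as the arm can. A call with a gripper value outside its range is refused whole. The fingers move at their own pace and stop on an object; "grip_force" is the grip in N (left out, the last holds). Time passes only in rows, so rows that repeat a pose let the fingers close. It gives the time, the measured TCP pose, the force and the opening at its end, in the units of the state.
- get_state(): the state, without advancing time (a new reading comes with each control period).
- grab_frame(name): name is "side" or "top"; returns (picture, depth): 400x640x3 uint8, red, green, blue; 400x640 float32, mm along the optical axis (not along the pixel's ray), 0 where there is no reading.
- camera_params(name): a dict with "fx", "fy", "cx", "cy" (pixels), "dist_coeffs" ([k1, k2, p1, p2, k3] as OpenCV has them; the pictures are not rectified), "R" (3x3) and "t" (3): a world point X has camera coordinates R X + t. Camera axes: x right, y down, z forward; pixel columns grow to the right and rows downward; lengths in mm; the calibration is good to about 2 mm. A picture is of the moment at which its call begins. camera_params takes no time and is no camera call.
- job_done(): hands the job in, once; it reports no verdict.
Trained networks look in the newest picture that a camera, given by its name, has taken for a name from the list of things; names that differ only in an ending like _2 or _b are one class to them, and where a whole thing is asked for, a point or a joint stands for the part that bears it (a point fixed in the world has none). Each returns a list of dicts, best first, with "conf" (0 to 1); they miss things now and then, are a little off and sometimes report something else, mostly with a low value. They report only what shows in the picture. A call takes as long as a camera call. They do not tell look-alikes from the thing itself.
- trace(camera, name): "pixels" (400x640 bool, what is visible of it) and "box" ([centre column, centre row, width, height] in pixels, round what is visible of it).
The state is a dict: "clock": time; "qpos": joint angles; "qvel": joint speeds; "tau": joint torques, N m; "tcp_pos": TCP position; "tcp_rot": TCP orientation; "wrist_force": force on the tool from outside, world axes, zero at the start; "wrist_torque": the same for the moment, N m; "gripper_width": finger opening in mm.
Only numpy, scipy, OpenCV 4.12 (cv2) and the standard library are available. Lean on these libraries where they do the work, as an engineer would, in place of code of your own. Each camera call takes 0.05 s, during which the arm holds its last target.

## Working session

There is one attempt and no reset: what is moved stays moved. The work goes in short steps, Python scripts to look and compute and a tool call to move; the robot and the scene stay as the last step left them, time stands still between calls to the robot, and variables do not carry over. Pictures are saved under pics/ and viewed, and the job is handed in when it is done.

Besides the shell and the picture viewer there is one more tool, called after "Emit:" by a JSON object that holds its "name" and its "arguments". arm_command: Moves the arm, as the interface text tells. Its arguments: {"type":"object","properties":{"plan":{"type":"array"},"grip_force":{"type":"number"}},"required":["plan"]}

```bash
mkdir -p pics; ls
cat > h.py <<'E'
import numpy as np, cv2
from bench import *
def save(n,im): cv2.imwrite('pics/'+n+'.png',cv2.cvtColor(im,cv2.COLOR_RGB2BGR))
def K(c): return np.array([[c['fx'],0,c['cx']],[0,c['fy'],c['cy']],[0,0,1.]])
def world(cam,uv,z):  # z: depth along optical axis
    c=camera_params(cam);uv=np.array(uv,float).reshape(-1,1,2)
    n=cv2.undistortPoints(uv,K(c),np.array(c['dist_coeffs'])).reshape(-1,2)
    p=np.c_[n,np.ones(len(n))]*np.array(z).reshape(-1,1)
    return (p-np.array(c['t']))@np.array(c['R'])
def onplane(cam,uv,h):
    c=camera_params(cam);R=np.array(c['R']);t=np.array(c['t'])
    o=-R.T@t; d=world(cam,uv,np.ones(len(np.array(uv).reshape(-1,2))))-o
    return o+d*((h-o[2])/d[:,2:3])
def proj(cam,X):
    c=camera_params(cam)
    return cv2.projectPoints(np.array(X,float).reshape(-1,1,3),cv2.Rodrigues(np.array(c['R']))[0],np.array(c['t'],float),K(c),np.array(c['dist_coeffs']))[0].reshape(-1,2)
def cloud(cam,dep,mask):
    v,u=np.nonzero(mask&(dep>0)); return world(cam,np.c_[u,v],dep[v,u])
E
python3 - <<'E'
from h import *
s=get_state(); print(s)
for c in('side','top'):
    im,d=grab_frame(c); save(c+'0',im); np.save(c+'0.npy',d); p=camera_params(c); print(c,p, -np.array(p['R']).T@p['t'])
E
```

```text
pics
{'clock': 0.0, 'qpos': array([-1.4944952 ,  0.42669854,  0.07383852,  1.60660862, -0.03407361,
        1.11077735, -0.06706008]), 'qvel': array([-0.00057858, -0.00109724, -0.0003392 , -0.00070645,  0.00049844,
        0.00110822, -0.00114619]), 'tau': array([-3.54658678e-04, -9.35866714e+01,  3.66606094e+00, -4.54154670e+01,
       -4.89395787e-02,  2.07245699e-02,  1.43596571e-04]), 'tcp_pos': array([151.05796651, 657.43816451, 204.79685849]), 'tcp_rot': array([[-1.70420313e-04,  2.23856707e-01,  9.74622053e-01],
       [-1.22136424e-03,  9.74621293e-01, -2.23856747e-01],
       [-9.99999240e-01, -1.22851826e-03,  1.07315313e-04]]), 'wrist_force': array([-0.21222527, -0.09556804, -0.42657059]), 'wrist_torque': array([-0.02329609, -0.04240669, -0.03749329]), 'gripper_width': 93.83495929399376}
side {'fx': 452.8065698467437, 'fy': 452.8065698467437, 'cx': 326.0267062309884, 'cy': 204.33315316862135, 'dist_coeffs': array([-0.00441991,  0.        ,  0.        ,  0.        ,  0.        ]), 'R': array([[ 0.80812213, -0.58862918,  0.02131456],
       [-0.39765725, -0.5719193 , -0.71747963],
       [ 0.43451965,  0.57133528, -0.69625331]]), 't': array([-442.02651387,  264.51604028,  855.84550584])} [  90.51643775 -597.88260862  795.09173383]
top {'fx': 378.87426094209235, 'fy': 378.87426094209235, 'cx': 325.52592753282636, 'cy': 200.6690150117058, 'dist_coeffs': array([0.02041565, 0.        , 0.        , 0.        , 0.        ]), 'R': array([[ 0.00171575, -0.99998742,  0.004714  ],
       [-0.9944481 , -0.00220219, -0.10520518],
       [ 0.10521423, -0.00450732, -0.99443936]]), 't': array([-13.39793508, 541.40757281, 851.00279834])} [448.88711093  -8.36973892 903.29271914]
```

View pics/side0.png

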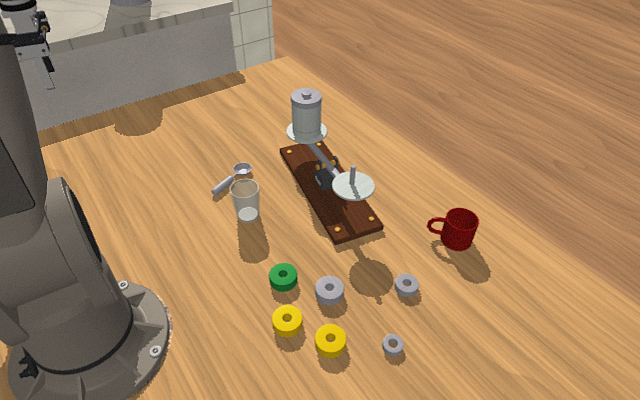

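View pics/top0.png

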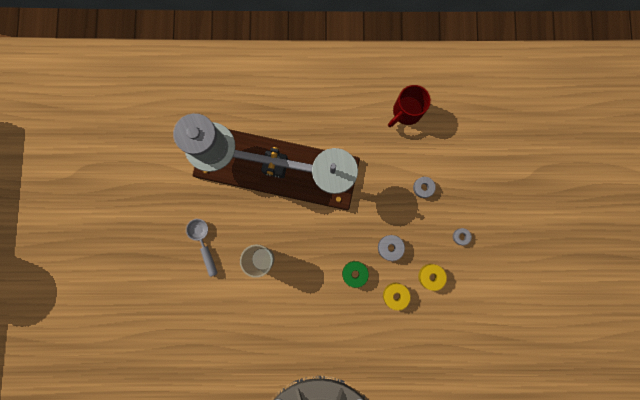

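The three grey rings, in the top view, are at (391,248), (424,187) and (462,237). The green ring at (355,274) and the yellow ones at (397,296) and (433,277) are look-alikes. Next I'll measure the positions and sizes and enlarge the crops.

Run:
```python
from h import *
for c,boxes in(('top',[(391,248),(424,187),(462,237)]),('side',[(330,290),(407,285),(393,344)])):
    d=np.load(c+'0.npy'); im=cv2.imread(f'pics/{c}0.png')
    for (u,v),h in zip(boxes,(24,18,15)):
        # grey mask: low saturation
        hsv=cv2.cvtColor(im,cv2.COLOR_BGR2HSV); m=np.zeros(d.shape,bool); m[v-20:v+20,u-20:u+20]=1
        m&=(hsv[...,1]<60)
        P=cloud(c,d,m); top=P[P[:,2]>h-4]
        r=cv2.minEnclosingCircle(top[:,:2].astype(np.float32))
        print(c,h,len(P),np.round(np.percentile(P[:,2],[5,50,95]),1),'circ',np.round(r[0],1),round(r[1],1), 'mean',top.mean(0).round(1))
    # pan
    u,v=((335,170),(354,183))[c=='side']
    m=np.zeros(d.shape,bool); m[v-45:v+45,u-45:u+45]=1
    P=cloud(c,d,m)
    pan=P[(P[:,2]>119)&(P[:,2]<133)]; sp=P[(P[:,2]>165)&(P[:,2]<190)]
    r=cv2.minEnclosingCircle(pan[:,:2].astype(np.float32)); print('pan',np.round(r[0],1),round(r[1],1),np.median(pan,0).round(1),len(pan))
    print('spindle',sp.mean(0).round(1),len(sp),np.ptp(sp,axis=0).round(1))
a=cv2.imread('pics/top0.png');b=cv2.imread('pics/side0.png')
A=cv2.resize(a[160:310,300:500],None,fx=2,fy=2);A=cv2.resize(a[130:230,280:380],(400,400));B=cv2.resize(b[140:240,300:400],(400,400))
C=cv2.resize(a[170:310,340:480],(400,400))
cv2.imwrite('pics/crop0.png',np.hstack([A,B])); cv2.imwrite('pics/crop0b.png',C)
```

```text
top 24 506 [16.2 23.9 26.6] circ [ 433.9 -164.3] 29.8 mean [ 433.7 -163.9   24. ]
top 18 332 [ 7.8 17.4 20.5] circ [ 577.7 -245.5] 24.8 mean [ 576.6 -245.6   17.8]
top 15 211 [ 5.3 14.5 17.3] circ [ 460.6 -331.1] 20.0 mean [ 460.3 -330.7   14.8]
pan [595.7 -30. ] 48.0 [593.5 -31.5 126.9] 1572
spindle [594.  -25.5 176.2] 33 [11.  10.  12.4]
side 24 695 [ 2.4 21.3 24. ] circ [ 434.2 -166.1] 30.0 mean [ 433.6 -166.3   22.2]
side 18 439 [ 0.4 15.1 18. ] circ [ 577.7 -249.2] 26.1 mean [ 576.3 -247.4   16.2]
side 15 339 [-0.  12.1 14.8] circ [ 459.8 -332.4] 20.2 mean [ 459.8 -333.3   13. ]
pan [597.5 -33.8] 50.0 [591.3 -37.  124.9] 940
spindle [594.  -28.3 172.3] 30 [12.2 11.9 11.6]
```

```bash
python3 -c "
import cv2,numpy as np
a=cv2.imread('pics/crop0.png');b=cv2.imread('pics/crop0b.png')
cv2.imwrite('pics/crop1.png',cv2.resize(np.hstack([a,b]),None,fx=.66,fy=.66))"
```

```text
(no output)
```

View pics/crop1.png

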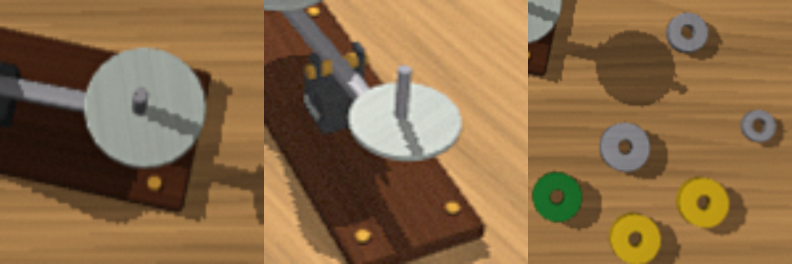

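Calipers on depth give radii of 30, 25 and 20 mm. So large is (434,-165), medium (577,-247) and small (460,-332). The spindle stands at about (594,-27), toward +y from the pan's centre. Large comes first, and the grey ring at (391,248) is confirmed as it.

```bash
cat >> h.py <<'E'
def shift(*targets):
    s=get_state(); R=s['tcp_rot']
    for t in targets: print(t,'->cm tool',np.round(R.T@(np.array(t,float)-s['tcp_pos'])/10,2))
E
python3 - <<'E'
from h import *
shift((480,250,260),(434,-165,260),(434,-165,60))
E
```

```text
(480, 250, 260) ->cm tool [ -5.47 -32.35  41.18]
(434, -165, 260) ->cm tool [ -5.42 -73.83  45.99]
(434, -165, 60) ->cm tool [ 14.58 -73.8   45.99]
```

Emit:
{"name": "arm_command", "arguments": {"plan": [[0,0,0,-5.5,-32.3,41.2,-1],[0,0,0,-5.5,-32.3,41.2,-1],[0,0,0,-5.5,-32.3,41.2,-1],[0,0,0,-5.5,-32.3,41.2,-1],[0,0,0,-5.5,-32.3,41.2,-1],[0,0,0,-5.5,-32.3,41.2,-1],[0,0,0,-5.5,-32.3,41.2,-1],[0,0,0,-5.5,-32.3,41.2,-1],[0,0,0,-5.5,-32.3,41.2,-1],[0,0,0,-5.5,-32.3,41.2,-1],[0,0,0,-5.4,-73.8,46,-1],[0,0,0,-5.4,-73.8,46,-1],[0,0,0,-5.4,-73.8,46,-1],[0,0,0,-5.4,-73.8,46,-1],[0,0,0,-5.4,-73.8,46,-1],[0,0,0,-5.4,-73.8,46,-1],[0,0,0,-5.4,-73.8,46,-1],[0,0,0,-5.4,-73.8,46,-1],[0,0,0,-5.4,-73.8,46,-1],[0,0,0,-5.4,-73.8,46,-1]]}}

```text
clock: 2.1
tcp_pos: [433.0, -169.2, 259.9]
tcp_rot: [[0.0, 0.23, 0.973], [-0.002, 0.973, -0.23], [-1.0, -0.002, 0.001]]
wrist_force: [0.5, 1.3, -0.4]
gripper_width: 94.0
```

Run:
```python
from h import *
s=get_state();print(s['clock'],s['tcp_pos'].round(1),s['qpos'].round(2),s['wrist_force'].round(2)); print(s['tcp_rot'].round(4))
shift((434,-165,40),(434,-165,8))
```

```text
2.1 [ 433.  -169.2  259.9] [-0.5  -0.01  0.75  2.02  0.01  1.12  1.58] [ 0.48  1.34 -0.44]
[[ 2.000e-04  2.300e-01  9.732e-01]
 [-1.700e-03  9.732e-01 -2.300e-01]
 [-1.000e+00 -1.600e-03  6.000e-04]]
(434, -165, 40) ->cm tool [ 2.199e+01  4.700e-01 -2.000e-02]
(434, -165, 8) ->cm tool [ 2.519e+01  4.700e-01 -2.000e-02]
```

Emit:
{"name": "arm_command", "arguments": {"plan": [[0,0,0,22,0.45,0,-1],[0,0,0,22,0.45,0,-1],[0,0,0,22,0.45,0,-1],[0,0,0,22,0.45,0,-1],[0,0,0,22,0.45,0,-1],[0,0,0,23.5,0.45,0,-1],[0,0,0,25.2,0.45,0,-1],[0,0,0,25.2,0.45,0,-1],[0,0,0,25.2,0.45,0,-1]]}}

```text
clock: 3.0
tcp_pos: [434.0, -165.1, 8.0]
tcp_rot: [[-0.001, 0.23, 0.973], [-0.002, 0.973, -0.23], [-1.0, -0.002, -0.0]]
wrist_force: [-0.1, -0.2, 0.1]
gripper_width: 93.7
```

Run:
```python
from h import *
s=get_state();print(s['clock'],s['tcp_pos'].round(1),s['qpos'].round(2),s['wrist_force'].round(2))
for c in('side','top'):
    im,d=grab_frame(c); save(c+'1',im)
    p=proj(c,s['tcp_pos'])[0]; u,v=map(int,p); print(p)
    cv2.imwrite('pics/'+c+'1c.png',cv2.resize(cv2.cvtColor(im[v-60:v+60,u-60:u+60],cv2.COLOR_RGB2BGR),(390,390)))
a=cv2.imread('pics/side1c.png');b=cv2.imread('pics/top1c.png');cv2.imwrite('pics/c1.png',np.hstack([a,b]))
```

```text
3.0 [ 434.  -165.1    8. ] [-0.26  0.45  0.58  2.25 -0.46  0.56  2.02] [-0.12 -0.21  0.11]
[328.91345998 290.90034796]
[390.538242   247.30060235]
```

View pics/c1.png

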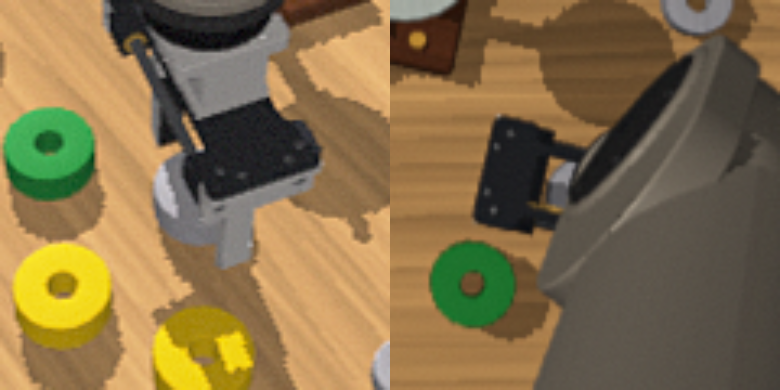

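The fingers straddle the large ring, and green and yellow are clear of them. Now I'll grip and lift.

Emit:
{"name": "arm_command", "arguments": {"plan": [[0,0,0,0,0,0,0.4],[0,0,0,0,0,0,0.5],[0,0,0,0,0,0,0.6],[0,0,0,0,0,0,0.6],[0,0,0,0,0,0,0.6],[0,0,0,0,0,0,0.6],[0,0,0,-2,0,0,0.6],[0,0,0,-6,0,0,0.6],[0,0,0,-11,0,0,0.6],[0,0,0,-16,0,0,0.6],[0,0,0,-20,0,0,0.6],[0,0,0,-20,0,0,0.6],[0,0,0,-20,0,0,0.6]], "grip_force": 35}}

```text
clock: 4.4
tcp_pos: [434.4, -164.2, 208.5]
tcp_rot: [[0.002, 0.229, 0.973], [-0.0, 0.973, -0.229], [-1.0, 0.0, 0.002]]
wrist_force: [-0.5, 0.6, -5.3]
gripper_width: 58.3
```

```bash
cat >> h.py <<'E'
def look(n,r=60):
    s=get_state();print(s['clock'],s['tcp_pos'].round(1),s['wrist_force'].round(2),s['gripper_width'].round(1)); out=[];fr={}
    for c in('side','top'):
        im,d=grab_frame(c); save(n+c,im); fr[c]=(im,d)
        p=proj(c,s['tcp_pos'])[0]; u,v=map(int,p); print(c,p.round(1)); u=min(max(u,r),640-r);v=min(max(v,r),400-r)
        out.append(cv2.resize(cv2.cvtColor(im[v-r:v+r,u-r:u+r],cv2.COLOR_RGB2BGR),(390,390)))
    cv2.imwrite('pics/'+n+'.png',np.hstack(out)); return s,fr
E
python3 - <<'E'
from h import *
s,f=look('c2'); np.savez('c2.npz',s=f['side'][1],t=f['top'][1])
shift((594,-27,210))
E
```

```text
Traceback (most recent call last):
  File "h.py", line 23, in look
    s=get_state();print(s['clock'],s['tcp_pos'].round(1),s['wrist_force'].round(2),s['gripper_width'].round(1)); out=[];fr={}
                                                                                   ^^^^^^^^^^^^^^^^^^^^^^^^
AttributeError: 'float' object has no attribute 'round'
```

```bash
sed -i "s/s\['gripper_width'\].round(1)/round(s['gripper_width'],1)/" h.py
python3 - <<'E'
from h import *
s,f=look('c2'); np.savez('c2.npz',s=f['side'][1],t=f['top'][1])
shift((594,-27,210))
E
```

```text
4.4 [ 434.4 -164.2  208.5] [-0.48  0.63 -5.3 ] 58.3
side [331.7 224.6]
top [409.4 249. ]
(594, -27, 210) ->cm tool [-0.32 17.06 12.48]
```

View pics/c2.png

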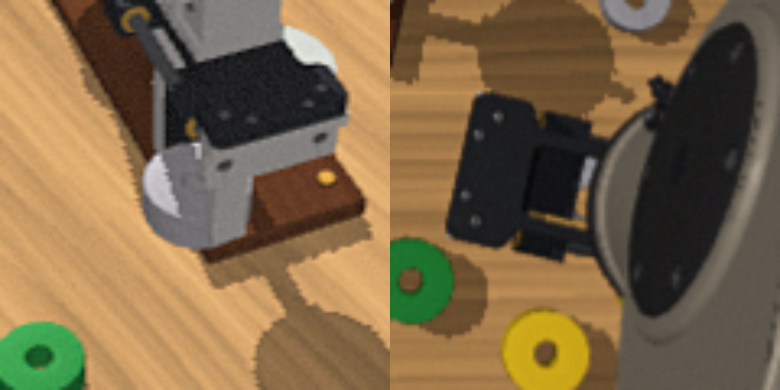

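```bash
cat >> h.py <<'E'
from scipy.optimize import least_squares
def fitc(P,r,c0):
    P=P[:,:2]
    f=lambda c: np.hypot(P[:,0]-c[0],P[:,1]-c[1])-r
    o=least_squares(f,c0,loss='soft_l1',f_scale=0.7); return o.x, np.std(f(o.x))
E
python3 - <<'E'
from h import *
d=np.load('side0.npy'); t=np.load('top0.npy')
for lo,hi in((132,150),(150,168),(132,170)):
    m=np.zeros(d.shape,bool); m[150:210,330:375]=1
    P=cloud('side',d,m); P=P[(P[:,2]>lo)&(P[:,2]<hi)&(np.hypot(P[:,0]-594,P[:,1]+28)<15)]
    # visible lateral: fit with vis outward bias
    print('spindle side',len(P),fitc(P,6,(594,-27)),P.mean(0).round(1))
m=np.zeros(t.shape,bool); m[150:190,315:355]=1
P=cloud('top',t,m);P=P[(P[:,2]>132)&(P[:,2]<170)&(np.hypot(P[:,0]-594,P[:,1]+28)<15)];print('spindle top',len(P),fitc(P,6,(594,-27)))
m=np.zeros(t.shape,bool); m[150:190,315:355]=1
P=cloud('top',t,m);P=P[(P[:,2]>172)&(P[:,2]<185)];print('spindle toptop',len(P),P.mean(0))
r=trace('side','large'); print([(x['conf'],np.round(x['box'])) for x in r])
d=np.load('c2.npz')['s']; tcp=get_state()['tcp_pos']
for x in r:
    P=cloud('side',d,x['pixels']); 
    if len(P)==0: continue
    q=P.mean(0)
    if np.linalg.norm(q-tcp)>60: continue
    print(len(P),np.percentile(P[:,2],[5,50,95]))
    L=P[(P[:,2]<tcp[2]+11)&(P[:,2]>tcp[2]-6)]; print('lat',len(L),fitc(L,30,tcp[:2]))
    T=P[(P[:,2]>tcp[2]+13)];print('top',len(T),T.mean(0))
E
```

```text
spindle side 34 (array([596.38958685, -26.33889919]), np.float64(1.0018560355912622)) [593.1 -29.5 141.4]
spindle side 33 (array([595.9406066 , -26.11253425]), np.float64(1.203770721071681)) [593.  -29.8 159.2]
spindle side 70 (array([596.19860319, -26.20154628]), np.float64(1.1312612782096658)) [593.1 -29.7 151. ]
spindle top 22 (array([594.9525869 , -25.57748162]), np.float64(0.22886056000412006))
spindle toptop 30 [594.35924905 -25.38161868 176.90820808]
[(0.84, array([323., 225.,  24.,  33.])), (0.76, array([287., 324.,  32.,  32.])), (0.75, array([283., 277.,  32.,  27.])), (0.67, array([331., 343.,  36.,  34.]))]
564 [200.99112919 220.91119409 223.58663881]
lat 164 (array([ 435.46109716, -164.17420242]), np.float64(7.908089817229704))
top 329 [ 422.76745538 -159.94768856  225.90052232]
```

Run:
```python
from h import *
d=np.load('c2.npz')['s']; s=get_state(); tcp=s['tcp_pos']; R=s['tcp_rot']
m=np.zeros(d.shape,bool); m[205:260,308:345]=1
P=cloud('side',d,m); L=P[(P[:,2]<tcp[2]+11)&(P[:,2]>tcp[2]-6)&(np.hypot(*(P[:,:2]-tcp[:2]).T)<36)]
q=(L-tcp)@R  # tool coords
q2=q[(q[:,1]>-24)]  # exclude finger regions
print(len(L),len(q2))
L2=tcp+q2@R.T
c,sd=fitc(L2,30,tcp[:2]); 
for k in range(3):
    e=np.hypot(*(L2[:,:2]-c).T)-30; L3=L2[abs(e)<2]; c,sd=fitc(L3,30,c); print(len(L3),c,sd, c-tcp[:2])
print(np.round(q[::12],0))
shift((595.2,-25.9,210))
```

```text
176 135
77 [ 435.19453281 -163.2806139 ] 0.5917565778347 [1.89616424 1.31760632]
99 [ 435.19474645 -162.8638561 ] 0.6288975444954896 [1.89637788 1.73436412]
100 [ 435.19488791 -162.82238978] 0.650022908738536 [1.89651933 1.77583045]
[[-10.  35.  -8.]
 [ -8.   9.  -5.]
 [ -1.   9.   5.]
 [-10.   3. -28.]
 [ -5.  -2. -29.]
 [ -5.  -9. -25.]
 [-10. -19. -20.]
 [ -7. -18. -20.]
 [  0. -12. -25.]
 [ -9. -28.  -7.]
 [ -5. -25. -11.]
 [ -2. -22. -16.]
 [  1. -21. -17.]
 [  5. -21. -15.]
 [  4. -26. -12.]]
(595.2, -25.9, 210) ->cm tool [-0.34 17.22 12.57]
```

Emit:
{"name": "arm_command", "arguments": {"plan": [[0,0,0,-1.5,3,2.2,0.6],[0,0,0,-1.5,7,5,0.6],[0,0,0,-1.5,11,8,0.6],[0,0,0,-1.5,14,10.5,0.6],[0,0,0,-1.5,16,12,0.6],[0,0,0,-1.0,17,12.5,0.6],[0,0,0,-0.5,17.1,12.5,0.6],[0,0,0,-0.2,17.1,12.5,0.6],[0,0,0,-0.2,17.1,12.5,0.6],[0,0,0,-0.2,17.1,12.5,0.6],[0,0,0,-0.2,17.1,12.5,0.6]]}}

```text
clock: 5.65
tcp_pos: [594.1, -27.4, 209.0]
tcp_rot: [[-0.001, 0.231, 0.973], [-0.001, 0.973, -0.231], [-1.0, -0.002, -0.001]]
wrist_force: [0.4, -0.4, -5.1]
gripper_width: 58.2
```

Run:
```python
from h import *
s,f=look('c3',40); np.savez('c3.npz',s=f['side'][1],t=f['top'][1])
```

```text
5.65 [594.1 -27.4 209. ] [ 0.39 -0.42 -5.08] 58.2
side [353.9 154. ]
top [334.1 162.4]
```

View pics/c3.png

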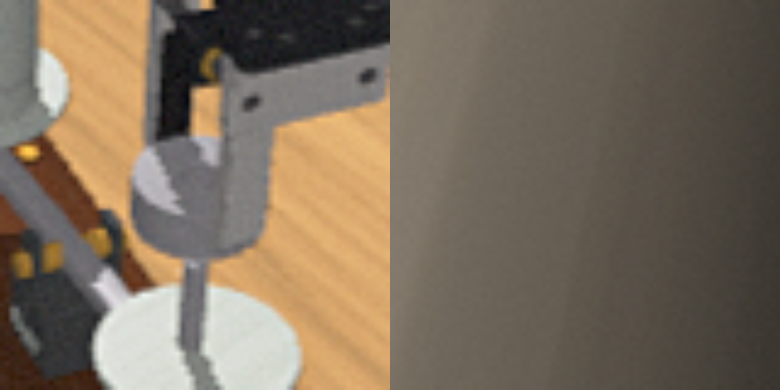

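Run:
```python
from h import *
d=np.load('c3.npz')['s']; s=get_state(); tcp=s['tcp_pos']; R=s['tcp_rot']
m=np.zeros(d.shape,bool); m[130:200,335:375]=1
P=cloud('side',d,m); L=P[(P[:,2]<tcp[2]+12)&(P[:,2]>tcp[2]-6)&(np.hypot(*(P[:,:2]-tcp[:2]).T)<36)]
q=(L-tcp)@R; L2=L[(q[:,1]>-22)&(q[:,2]<-5)]
c,sd=fitc(L2,30,tcp[:2])
for k in range(3):
    e=np.hypot(*(L2[:,:2]-c).T)-30; L3=L2[abs(e)<2]; c,sd=fitc(L3,30,c)
print(len(L2),len(L3),c,sd,c-tcp[:2])
S=P[(P[:,2]>132)&(P[:,2]<172)&(np.hypot(P[:,0]-594,P[:,1]+28)<13)]
a=(c[0]*0+596,-26)
for k in range(3):
    a,sd=fitc(S,6,a); e=np.hypot(*(S[:,:2]-a).T)-6; S=S[abs(e)<1.5]
print('sp',len(S),a,sd)
# silhouettes: image column edges of ring bottom vs spindle
im=cv2.cvtColor(cv2.imread('pics/c3side.png'),cv2.COLOR_BGR2GRAY)
print('z low ring',np.sort(L2[:,2])[:3])
```

```text
94 76 [595.28936466 -26.39237427] 0.8178834769052843 [1.06694345 0.76785478]
sp 60 [596.08235982 -26.41332076] 0.7425241868964197
z low ring [203.10388998 203.18716828 203.42106985]
```

Emit:
{"name": "arm_command", "arguments": {"plan": [[0,0,0,0.5,0.08,0.07,0.6],[0,0,0,1.0,0.08,0.07,0.6],[0,0,0,1.5,0.08,0.07,0.6],[0,0,0,1.8,0.08,0.07,0.6],[0,0,0,2.1,0.08,0.07,0.6],[0,0,0,2.4,0.08,0.07,0.6],[0,0,0,2.6,0.08,0.07,0.6],[0,0,0,2.8,0.08,0.07,0.6],[0,0,0,2.8,0.08,0.07,0.6]]}}

```text
clock: 6.65
tcp_pos: [595.0, -26.6, 180.8]
tcp_rot: [[-0.001, 0.23, 0.973], [-0.002, 0.973, -0.23], [-1.0, -0.002, -0.001]]
wrist_force: [-0.9, 0.6, -5.2]
gripper_width: 58.0
```

Run:
```python
from h import *
s,f=look('c4',40); np.savez('c4.npz',s=f['side'][1])
d=f['side'][1]; tcp=s['tcp_pos'];m=np.zeros(d.shape,bool); m[150:220,335:375]=1
P=cloud('side',d,m);P=P[(abs(P[:,2]-125)<8)]; print('pan z',np.median(P[:,2]),len(P))
```

```text
6.65 [595.  -26.6 180.8] [-0.85  0.57 -5.24] 58.0
side [353.1 164.1]
top [333.3 164.9]
pan z 125.0248475396975 871
```

View pics/c4.png

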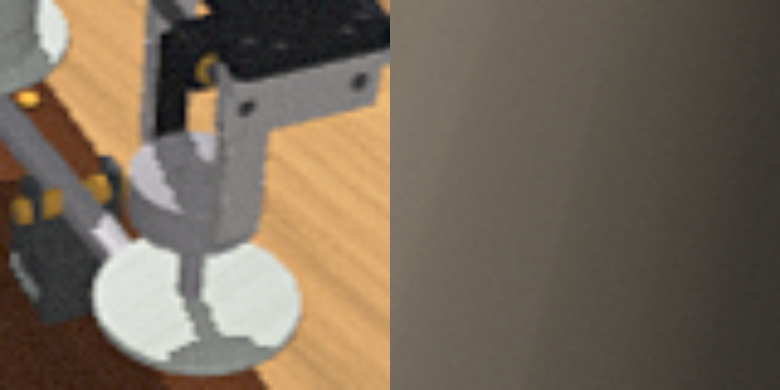

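The ring's bottom, at about 173, is below the spindle top at 177. There's no added force and the pan hasn't moved, so it's threaded. I'll carry on down.

Emit:
{"name": "arm_command", "arguments": {"plan": [[0,0,0,0.3,0,0,0.6],[0,0,0,0.6,0,0,0.6],[0,0,0,1.0,0,0,0.6],[0,0,0,1.4,0,0,0.6],[0,0,0,1.8,0,0,0.6],[0,0,0,2.2,0,0,0.6],[0,0,0,2.6,0,0,0.6],[0,0,0,3.0,0,0,0.6],[0,0,0,3.4,0,0,0.6],[0,0,0,3.7,0,0,0.6],[0,0,0,4.0,0,0,0.6],[0,0,0,4.0,0,0,0.6]]}}

```text
clock: 7.95
tcp_pos: [594.9, -26.6, 140.6]
tcp_rot: [[-0.002, 0.23, 0.973], [-0.002, 0.973, -0.23], [-1.0, -0.002, -0.001]]
wrist_force: [0.0, -0.5, -5.1]
gripper_width: 58.6
```

```bash
cat >> h.py <<'E'
def pan(f):
    d=f['side'][1]; m=np.zeros(d.shape,bool); m[150:225,325:385]=1
    P=cloud('side',d,m);P=P[np.hypot(P[:,0]-595,P[:,1]+32)<46]
    h,e=np.histogram(P[:,2],bins=np.arange(60,160,1.)); k=h.argmax(); q=P[abs(P[:,2]-e[k]-.5)<3]; print('pan z',np.median(q[:,2]).round(1),len(q))
E
python3 - <<'E'
from h import *
s,f=look('c5',40); pan(f)
E
```

```text
7.95 [594.9 -26.6 140.6] [ 0.05 -0.47 -5.08] 58.6
side [352.  178.2]
top [332.8 168.9]
pan z 125.0 475
```

View pics/c5.png

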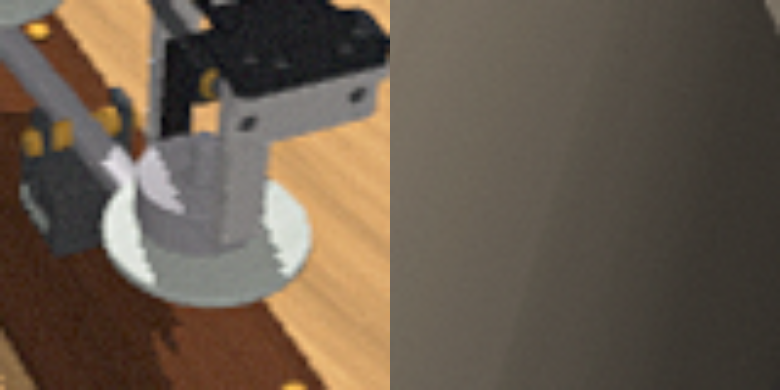

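Emit:
{"name": "arm_command", "arguments": {"plan": [[0,0,0,0.2,0,0,0.6],[0,0,0,0.4,0,0,0.6],[0,0,0,0.5,0,0,0.6],[0,0,0,0.6,0,0,0.6],[0,0,0,0.7,0,0,0.6],[0,0,0,0.7,0,0,0.6]]}}

```text
clock: 8.65
tcp_pos: [595.1, -26.8, 134.0]
tcp_rot: [[-0.001, 0.23, 0.973], [-0.002, 0.973, -0.23], [-1.0, -0.002, -0.001]]
wrist_force: [-1.1, -0.2, -1.4]
gripper_width: 58.5
```

Run:
```python
from h import *
s,f=look('c6',40); pan(f)
```

```text
8.65 [595.1 -26.8 134. ] [-1.14 -0.16 -1.35] 58.5
side [351.9 180.5]
top [332.8 169.4]
pan z 123.6 441
```

Emit:
{"name": "arm_command", "arguments": {"plan": [[0,0,0,0,0,0,-0.3],[0,0,0,0,0,0,-0.5],[0,0,0,0,0,0,-0.8],[0,0,0,0,0,0,-0.8],[0,0,0,0,0,0,-0.8],[0,0,0,-2,0,0,-0.8],[0,0,0,-5,0,0,-0.8],[0,0,0,-9,0,0,-0.8],[0,0,0,-11,0,0,-0.8],[0,0,0,-11,-5,-4,-0.8],[0,0,0,-11,-10,-6,-0.8],[0,0,0,-11,-15,-6,-0.8],[0,0,0,-11,-15,-6,-0.8],[0,0,0,-11,-15,-6,-0.8]]}}

```text
clock: 10.15
tcp_pos: [501.1, -161.3, 244.9]
tcp_rot: [[-0.0, 0.235, 0.972], [-0.001, 0.972, -0.235], [-1.0, -0.001, 0.0]]
wrist_force: [0.1, 0.6, 0.0]
gripper_width: 84.7
```

Run:
```python
from h import *
s,f=look('c7',60); pan(f)
for c in ('side','top'): print(get_state()['clock'])
for c in('side','top'):
    u,v=((335,170),(350,185))[c=='side']; d=f[c][1]
    m=np.zeros(d.shape,bool); m[v-35:v+35,u-35:u+35]=1
    P=cloud(c,d,m); P=P[np.hypot(P[:,0]-595,P[:,1]+32)<47]
    h,e=np.histogram(P[:,2],bins=np.arange(60,190,3.)); print(c,[(int(a),int(b)) for a,b in zip(e,h) if b>20])
a=[cv2.resize(cv2.imread(f'pics/c7{c}.png')[v-60:v+60,u-60:u+60],(390,390)) for c,u,v in(('side',350,185),('top',335,170))]
cv2.imwrite('pics/c7.png',np.hstack(a))
```

```text
10.15 [ 501.1 -161.3  244.9] [0.1  0.56 0.02] 84.7
side [361.3 194.2]
top [411.6 210.8]
pan z 113.0 384
10.25
10.25
side [(108, 43), (111, 285), (114, 112), (120, 23), (123, 27), (126, 28), (129, 27), (132, 52), (135, 218), (138, 42)]
top [(111, 197), (114, 601), (117, 65), (135, 181), (138, 390), (141, 29)]
```

View pics/c7.png

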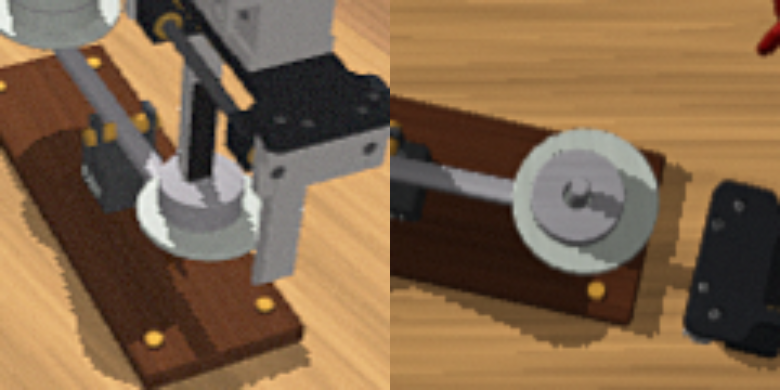

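The pan stands about 5 mm above level, which makes the tin roughly 70 g heavier than 480 g. That's close to the 60 g decision point, so I'll measure it carefully once the beam has settled.

Run:
```python
from h import *
def meas(c,d):
    o={}
    u,v=((335,170),(350,185))[c=='side']
    m=np.zeros(d.shape,bool); m[v-35:v+35,u-35:u+35]=1
    P=cloud(c,d,m); r=np.hypot(P[:,0]-595,P[:,1]+32); P=P[(r<44)&(r>30)]
    h,e=np.histogram(P[:,2],bins=np.arange(90,135,2.));z=e[h.argmax()]+1; q=P[abs(P[:,2]-z)<4]; o['pan']=(q[:,2].mean().round(2),len(q))
    return o
for c in('side','top'):
    print(c,'start',meas(c,np.load(c+'0.npy')))
for k in range(3):
  for c in('side','top'):
    im,d=grab_frame(c); print(get_state()['clock'],c,meas(c,d))
    np.save(f'm{c}.npy',d)
# tin: lid height from top camera, start vs now
for n in('top0.npy','mtop.npy','side0.npy','mside.npy'):
    c=n.replace('m','').replace('0','').replace('.npy','')
    d=np.load(n); m=np.ones(d.shape,bool); P=cloud(c,d,m)
    P=P[(P[:,2]>195)&(P[:,2]<250)&(P[:,1]>180)&(P[:,1]<320)&(P[:,0]>550)&(P[:,0]<750)]
    h,e=np.histogram(P[:,2],bins=np.arange(195,250,1.)); print(n,len(P),[(int(a),int(b)) for a,b in zip(e,h) if b>15], P[:,:2].mean(0).round(0))
```

```text
side start {'pan': (np.float64(125.06), 408)}
top start {'pan': (np.float64(127.0), 740)}
10.3 side {'pan': (np.float64(112.95), 269)}
10.35 top {'pan': (np.float64(115.01), 593)}
10.4 side {'pan': (np.float64(112.99), 263)}
10.45 top {'pan': (np.float64(114.98), 593)}
10.5 side {'pan': (np.float64(113.0), 270)}
10.55 top {'pan': (np.float64(114.99), 590)}
top0.npy 1377 [(198, 17), (199, 76), (200, 235), (201, 386), (202, 300), (203, 162), (204, 42), (208, 25), (209, 33), (210, 36)] [650. 237.]
mtop.npy 1494 [(210, 21), (211, 82), (212, 235), (213, 414), (214, 347), (215, 140), (216, 30), (220, 27), (221, 39), (222, 34)] [649. 236.]
side0.npy 441 [(196, 18), (197, 44), (198, 79), (199, 123), (200, 84), (201, 31), (206, 16)] [650. 232.]
mside.npy 561 [(208, 16), (209, 40), (210, 74), (211, 127), (212, 84), (213, 36)] [647. 229.]
```

The pan dropped 12.0 mm from the stop, so the tilt is −34 mrad and the tin weighs about 553 g. L alone leaves −73 g and L+S leaves +47 g, so L+S is the most level set. The small weight is the ring at top (462,237), r = 20 mm, the only grey one of that size.

Run:
```python
from h import *
shift((460.2,-331.7,120),(460.2,-331.7,40),(460.2,-331.7,5))
```

```text
(460.2, -331.7, 120) ->cm tool [ 12.47 -17.85  -0.13]
(460.2, -331.7, 40) ->cm tool [ 20.47 -17.84  -0.13]
(460.2, -331.7, 5) ->cm tool [ 23.97 -17.83  -0.12]
```

Emit:
{"name": "arm_command", "arguments": {"plan": [[0,0,0,0,-4,0,-0.8],[0,0,0,0,-8,0,-0.8],[0,0,0,2,-12.5,0,-0.8],[0,0,0,5,-17,-0.1,-0.8],[0,0,0,9,-17.8,-0.1,-0.8],[0,0,0,13,-17.8,-0.1,-0.8],[0,0,0,17,-17.8,-0.1,-0.8],[0,0,0,20,-17.8,-0.1,-0.8],[0,0,0,22,-17.8,-0.1,-0.8],[0,0,0,23.9,-17.8,-0.1,-0.8],[0,0,0,23.9,-17.8,-0.1,-0.8],[0,0,0,23.9,-17.8,-0.1,-0.8]]}}

```text
clock: 11.75
tcp_pos: [460.5, -331.5, 5.9]
tcp_rot: [[-0.002, 0.229, 0.973], [-0.002, 0.973, -0.229], [-1.0, -0.002, -0.001]]
wrist_force: [-0.2, -0.5, 0.5]
gripper_width: 84.6
```

Run:
```python
from h import *
s,f=look('c8',50)
```

```text
11.75 [ 460.5 -331.5    5.9] [-0.17 -0.46  0.51] 84.6
side [391.8 344.3]
top [460.9 236.1]
```

View pics/c8.png

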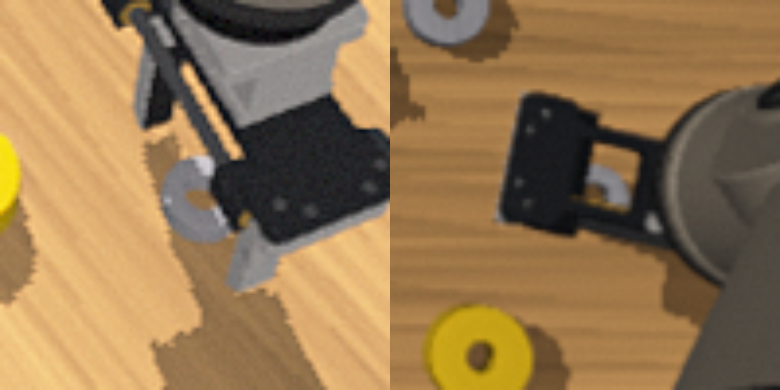

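The small ring is between the fingers. I'll grip it, lift it and carry it toward the pan.

Emit:
{"name": "arm_command", "arguments": {"plan": [[0,0,0,0.1,0,0,0.5],[0,0,0,0.1,0,0,0.7],[0,0,0,0.1,0,0,0.8],[0,0,0,0.1,0,0,0.8],[0,0,0,0.1,0,0,0.8],[0,0,0,0.1,0,0,0.8],[0,0,0,0.1,0,0,0.8],[0,0,0,-2,0,0,0.8],[0,0,0,-6,0,0,0.8],[0,0,0,-11,0,0,0.8],[0,0,0,-16,0,0,0.8],[0,0,0,-20,0,0,0.8],[0,0,0,-20,0,0,0.8],[0,0,0,-20,0,0,0.8]], "grip_force": 25}}

```text
clock: 13.25
tcp_pos: [461.5, -330.9, 207.0]
tcp_rot: [[0.001, 0.228, 0.974], [-0.002, 0.974, -0.228], [-1.0, -0.002, 0.002]]
wrist_force: [-0.2, 1.0, -2.3]
gripper_width: 38.7
```

Run:
```python
from h import *
s=get_state();print(s['clock'],s['gripper_width'],s['wrist_force'])
shift((595,-26.7,205))
```

```text
13.25 38.73980248170511 [-0.21320435  1.00266928 -2.28937996]
(595, -26.7, 205) ->cm tool [ 0.15 32.67  6.05]
```

Emit:
{"name": "arm_command", "arguments": {"plan": [[0,0,0,0,4,0.8,0.8],[0,0,0,0,8,1.6,0.8],[0,0,0,0,13,2.5,0.8],[0,0,0,0,18,3.5,0.8],[0,0,0,0,23,4.5,0.8],[0,0,0,0,27,5.3,0.8],[0,0,0,0,30,5.8,0.8],[0,0,0,0,32,6.0,0.8],[0,0,0,0,32.6,6.05,0.8],[0,0,0,0.5,32.6,6.05,0.8],[0,0,0,1.0,32.6,6.05,0.8],[0,0,0,1.0,32.6,6.05,0.8],[0,0,0,1.0,32.6,6.05,0.8]]}}

```text
clock: 14.55
tcp_pos: [594.4, -28.6, 196.4]
tcp_rot: [[0.001, 0.23, 0.973], [-0.002, 0.973, -0.23], [-1.0, -0.002, 0.001]]
wrist_force: [-0.8, -0.8, -1.1]
gripper_width: 38.6
```

Run:
```python
from h import *
s,f=look('c9',40); d=f['side'][1]; tcp=s['tcp_pos']; R=s['tcp_rot']
m=np.zeros(d.shape,bool); m[130:215,325:380]=1
P=cloud('side',d,m); L=P[(P[:,2]<tcp[2]+7)&(P[:,2]>tcp[2]-4)&(np.hypot(*(P[:,:2]-tcp[:2]).T)<26)]
q=(L-tcp)@R; L2=L[(abs(q[:,1])<13)&(q[:,2]<-5)]
c,sd=fitc(L2,20,tcp[:2])
for k in range(3):
    e=np.hypot(*(L2[:,:2]-c).T)-20; L3=L2[abs(e)<2]; c,sd=fitc(L3,20,c)
print(len(L2),len(L3),c,sd,c-tcp[:2])
S=P[(P[:,2]>140)&(P[:,2]<160)&(np.hypot(P[:,0]-594,P[:,1]+28)<13)]
a=(596,-26)
for k in range(3):
    a,sd=fitc(S,6,a); e=np.hypot(*(S[:,:2]-a).T)-6; S=S[abs(e)<1.5]
print('sp',len(S),a,sd)
G=P[(P[:,2]>114)&(P[:,2]<133)&(np.hypot(P[:,0]-594,P[:,1]+28)<36)]
a=(596,-26)
for k in range(3):
    a,sd=fitc(G,30,a); e=np.hypot(*(G[:,:2]-a).T)-30; G=G[abs(e)<1.5]
print('large',len(G),a,sd)
```

```text
14.55 [594.4 -28.6 196.4] [-0.84 -0.79 -1.06] 38.6
side [354.  158.9]
top [334.6 163.6]
41 27 [595.58678577 -26.81166639] 0.8193409806121255 [1.14991939 1.78777384]
sp 28 [595.61757273 -27.20899264] 0.6479424852023961
large 133 [595.75862523 -26.35630793] 0.7149106562700271
```

View pics/c9.png

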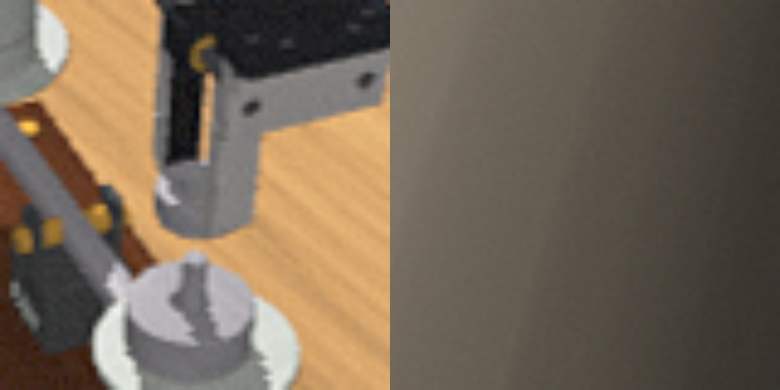

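Emit:
{"name": "arm_command", "arguments": {"plan": [[0,0,0,0.5,0.06,0.02,0.8],[0,0,0,1.0,0.06,0.02,0.8],[0,0,0,1.5,0.06,0.02,0.8],[0,0,0,1.9,0.06,0.02,0.8],[0,0,0,2.3,0.06,0.02,0.8],[0,0,0,2.6,0.06,0.02,0.8],[0,0,0,2.9,0.06,0.02,0.8],[0,0,0,3.1,0.06,0.02,0.8],[0,0,0,3.3,0.06,0.02,0.8],[0,0,0,3.3,0.06,0.02,0.8]]}}

```text
clock: 15.65
tcp_pos: [595.0, -27.6, 163.5]
tcp_rot: [[0.001, 0.229, 0.973], [-0.002, 0.973, -0.229], [-1.0, -0.002, 0.002]]
wrist_force: [0.2, 0.2, -1.1]
gripper_width: 38.4
```

```bash
cat >> h.py <<'E'
def meas(d,c='side'):
    u,v=((335,170),(350,185))[c=='side']
    m=np.zeros(d.shape,bool); m[v-35:v+35,u-35:u+35]=1
    P=cloud(c,d,m); r=np.hypot(P[:,0]-595,P[:,1]+32); P=P[(r<44)&(r>33)]
    h,e=np.histogram(P[:,2],bins=np.arange(90,125,2.));z=e[h.argmax()]+1; q=P[abs(P[:,2]-z)<4]; print('pan',c,q[:,2].mean().round(2),len(q))
E
python3 - <<'E'
from h import *
s,f=look('c10',40); meas(f['side'][1])
E
```

```text
15.65 [595.  -27.6 163.5] [ 0.23  0.2  -1.13] 38.4
side [352.9 170.5]
top [333.6 166.6]
pan side 112.97 262
```

View pics/c10.png

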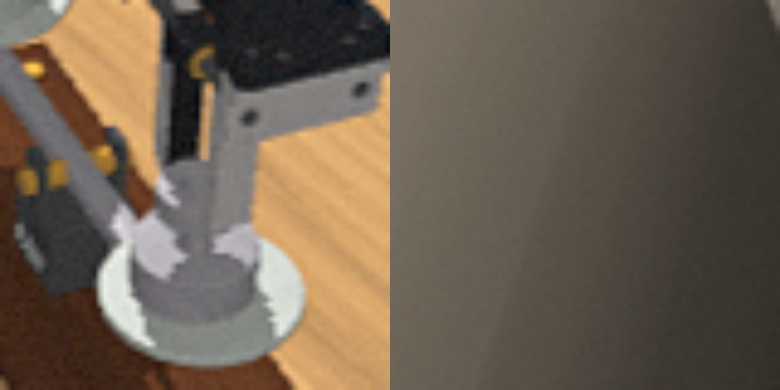

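Threaded again: the ring's bottom is about 158, below the spindle top at 165, and the pan hasn't moved.

Emit:
{"name": "arm_command", "arguments": {"plan": [[0,0,0,0.4,0,0,0.8],[0,0,0,0.8,0,0,0.8],[0,0,0,1.2,0,0,0.8],[0,0,0,1.5,0,0,0.8],[0,0,0,1.8,0,0,0.8],[0,0,0,2.0,0,0,0.8],[0,0,0,2.2,0,0,0.8],[0,0,0,2.2,0,0,0.8]]}}

```text
clock: 16.55
tcp_pos: [595.1, -27.7, 141.5]
tcp_rot: [[0.001, 0.229, 0.973], [-0.002, 0.973, -0.229], [-1.0, -0.002, 0.002]]
wrist_force: [-0.6, -0.3, -0.9]
gripper_width: 38.5
```

Run:
```python
from h import *
s,f=look('c11',40); meas(f['side'][1])
```

```text
16.55 [595.1 -27.7 141.5] [-0.6  -0.27 -0.94] 38.5
side [352.4 178.2]
top [333.4 168.7]
pan side 110.14 258
```

View pics/c11.png

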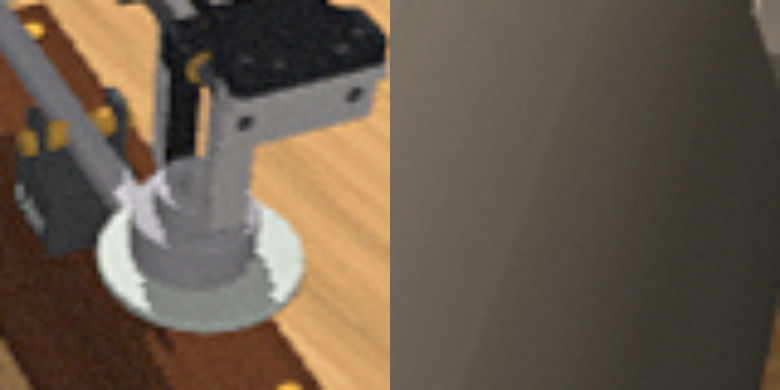

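Seated: the pan moves with it. I'll release it, retreat and wait for the beam to settle.

Emit:
{"name": "arm_command", "arguments": {"plan": [[0,0,0,0,0,0,0.2],[0,0,0,0,0,0,-0.2],[0,0,0,0,0,0,-0.6],[0,0,0,0,0,0,-0.8],[0,0,0,0,0,0,-0.8],[0,0,0,-1.5,0,0,-0.8],[0,0,0,-5,0,0,-0.8],[0,0,0,-9,0,0,-0.8],[0,0,0,-12,0,0,-0.8],[0,0,0,-13,-5,-4,-0.8],[0,0,0,-13,-10,-8,-0.8],[0,0,0,-13,-15,-11,-0.8],[0,0,0,-13,-18,-13,-0.8],[0,0,0,-13,-18,-13,-0.8],[0,0,0,-13,-18,-13,-0.8],[0,0,0,-13,-18,-13,-0.8],[0,0,0,-13,-18,-13,-0.8]]}}

```text
clock: 18.35
tcp_pos: [427.9, -172.3, 272.2]
tcp_rot: [[0.002, 0.229, 0.974], [-0.002, 0.974, -0.229], [-1.0, -0.002, 0.002]]
wrist_force: [0.3, -0.4, 0.3]
gripper_width: 84.5
```

Run:
```python
from h import *
for k in range(3):
    s,f=look('c12',60); meas(f['side'][1]); meas(f['top'][1],'top')
for c,u,v in(('side',350,185),('top',335,170)):
    d=f[c][1];m=np.zeros(d.shape,bool); m[v-45:v+45,u-45:u+45]=1
    P=cloud(c,d,m);P=P[np.hypot(P[:,0]-595,P[:,1]+30)<48]
    h,e=np.histogram(P[:,2],bins=np.arange(90,190,2.)); print(c,[(int(a),int(b)) for a,b in zip(e,h) if b>15])
    for lo,hi in((102,110),(127,134),(142,149)):
        q=P[(P[:,2]>lo)&(P[:,2]<hi)]; print(lo,cv2.minEnclosingCircle(q[:,:2].astype(np.float32)) if len(q) else None)
a=[cv2.resize(cv2.imread(f'pics/c12{c}.png')[v-60:v+60,u-60:u+60],(390,390)) for c,u,v in(('side',350,185),('top',335,170))]
cv2.imwrite('pics/c12.png',np.hstack(a))
```

```text
18.35 [ 427.9 -172.3  272.2] [ 0.3  -0.4   0.27] 84.5
side [332.6 202.9]
top [423.1 253.8]
pan side 105.13 136
pan top 107.13 520
18.45 [ 427.8 -172.3  271.9] [0.37 0.78 0.38] 84.5
side [332.6 203. ]
top [423.  253.8]
pan side 105.26 129
pan top 107.18 519
18.55 [ 427.6 -172.5  271.8] [ 0.01 -0.36  0.47] 85.0
side [332.5 203.2]
top [423.1 254. ]
pan side 104.95 133
pan top 107.12 519
side [(102, 57), (104, 130), (106, 64)]
102 ((595.0192260742188, -31.968671798706055), 46.557762145996094)
127 ((591.364501953125, -55.281578063964844), 9.616416931152344)
142 None
top [(104, 174), (106, 447), (108, 216), (128, 76), (130, 184), (132, 67), (142, 22), (144, 104), (146, 101), (148, 17)]
102 ((595.253662109375, -30.27521514892578), 47.90573501586914)
127 ((593.912353515625, -25.748435974121094), 29.735458374023438)
142 ((594.126708984375, -25.900104522705078), 19.671966552734375)
```

View pics/c12.png

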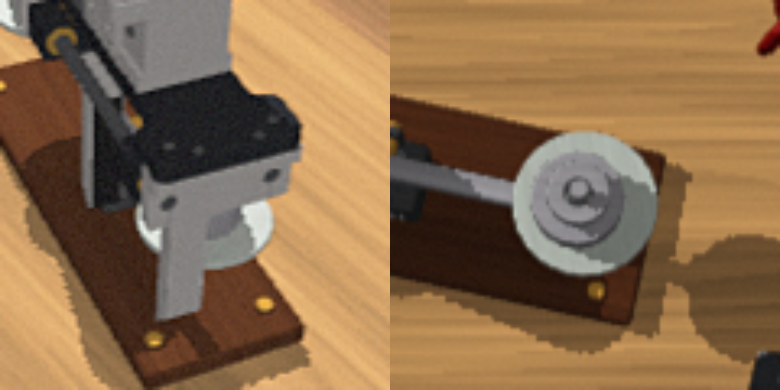

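View pics/c12top.png

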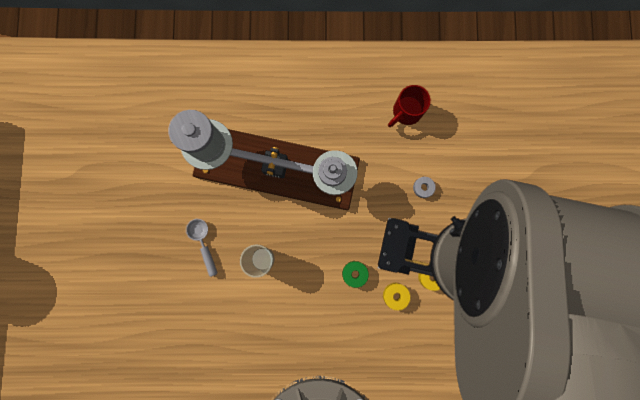

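```bash
python3 -c "
from bench import *
print(job_done())"
```

```text
the job is handed in; nothing more can be done
None
```

The tin weighs about 553 g, and the balance is as level as these weights allow with the 480 g and 120 g rings threaded on the spindle. I handed the job in at about 18.6 s; no verdict is reported.

- **Weighing:** With the 480 g ring alone, the pan settled 12.0 mm below its starting stop, which is a tilt of about −34 mrad. That puts the tin at about 553 g. Adding the 120 g ring makes 600 g, the closest total these weights can make. The 240 g ring was never touched and lies on the worktop.
- **Last checks:** From the top camera, the pan's upper face stands steady at 107.1 mm. That is a tilt of about +21 mrad, inside the ±40 mrad limit and in line with the predicted +22 mrad. Both rings lie flat, about 4.7 mm from the pan's centre. The cup, tumbler, teaspoon and tin look unmoved in the top picture, and the arm is clear of everything.
- **Disagreements:** The side camera reads heights about 2 mm lower than the top one and differs from it by 1–2 mm sideways. I therefore used height changes within one camera, and those agreed. In the last side picture the gripper hid most of the pan, so the flatness of the rings rests on the top view alone.

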